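# Open the spring-lid stone case

## Task

Get the sharpening stone ready for honing: press the red release tab on the front of the grey stone case so that its blue lid springs up ajar, then gently push the lid right over until it stands fully open by itself. Only press and push: pick nothing up, leave the case standing where it is with the stone lying in it, leave the things around it alone, and finish with the hand clear.

Things in the scene. Friction and masses are not known exactly. Their poses are not given: they have to be found in the camera images.
- stone_case: grey cast case, loose on rubber feet, 1.7 kg, 100 (x) x 200 (y) x 34 mm without lid. Origin: centre of its underside. x runs level from its front (red tab; it faces the robot within about 25 degrees) to its back (hinge), y along the hinge to its left, z up. With the lid shut its top is 41 mm above the table, the tab's hook 46 mm. Low ribs and stops inside hold the stone
- tab_press (a point): where to press: middle of the top face of the red tab, at x -82, y 0, z 28.5 mm in the case's frame at rest; moves with the tab. The tab is a plastic rocker plate 36 mm wide, 5 mm thick, sticking out level in front of the case; its free end is 14 mm ahead of this point. At its rear an upright hook, 20 mm wide, front face at x -60, reaches over the lid's front edge
- release_tab (a joint): turn of the red tab, rad: 0 at rest, 0.4 home. Pressed straight down at tab_press it turns about a pin 27 mm behind and 2.5 mm below that point, against a spring: about 2.5 N at first, 6 N when home, where tab_press is about 10 mm down. The hook frees the lid at about 0.24 rad (6 to 7 mm down). Let go, it springs back to 0
- case_lid (a joint): angle of the blue lid, rad: 0 shut and latched, grows as it opens up and back, 1.92 at its stop (fully open, leaning 20 degrees past upright). Once released a spring lifts it to about 0.95, no further; from there it must be pushed (under 1.5 N at the front edge). Past about 1.6 it falls on to the stop by its own weight and stays; short of that it falls back to 0.95
- lid_edge (a point): middle of the lid's front (free) edge, at half its thickness; moves with the lid. The lid is a flat blue metal plate, 99 mm from hinge to front, 200 mm wide, 7 mm thick (2 mm raised panel on top), 0.14 kg. At lid angle q this point is at lid_hinge + 101 mm x (-cos q along the case's x, sin q up)
- lid_hinge (a point): middle of the hinge line, along the case's y, at x = 51 mm, y = 0, z = 37.5 mm in the case's frame; fixed to the case
- stone: dark grey sharpening stone, 50 x 150 x 22 mm, lying loose in the case along its y axis between low black ribs; origin: centre of its underside, 7 mm above the table and 8 mm in front of the case's middle. Not to be touched
- wax_tin: bystander: round blue tin of honing paste, 68 mm across, 25 mm high, on the table 10 to 20 cm to one side of the case; origin: centre of its underside
- offcut: bystander: brown wooden offcut block 50 x 70 x 36 mm, on the table beside the case, on the side opposite the tin; origin: centre of its underside
- pen: bystander: green marking pen, 10 mm thick, 128 mm long along its y axis, on the table to the case's left beyond the tin or block; origin: under its middle
- brush: bystander: wooden bench brush 44 x 185 x 18 mm, long along its y axis, on the table to the case's right beyond the tin or block; origin: under its middle

How it is judged:
On the way, in this order (a step that is already met when the one before it is completed fails the run):
1. the fingers press the red tab down while the lid is still down (value of joint release_tab above 0.17 rad and value of joint case_lid below 0.3 rad and contact force between the fingers and release_tab above 0.5 N).
2. the lid has sprung up ajar (value of joint case_lid above 0.6 rad), for 0.1 s.
3. the lid is pushed fully open (value of joint case_lid above 1.8 rad), for 0.2 s.
At the end, for the whole second after the job is handed in: the lid stands by itself beyond 1.8 rad (stop at 1.92), the tab has sprung back (under 0.1 rad), the case stands level within 30 mm of where it was, with the stone lying in it, and tin, block, pen and brush are within 20 mm of where they were (value of joint case_lid above 1.8 rad and value of joint release_tab below 0.1 rad and distance of stone_case from where it was at the start of the episode below 0.03 m and angle between stone_case's own z axis and vertical below 0.05 rad and linear speed of stone_case below 0.02 m/s and z of stone in the frame of stone_case below 0.012 m and distance of each of wax_tin, offcut, pen, brush from where it was at the start of the episode below 0.02 m); the robot touches nothing.
It fails at once if the case was lifted (height (world z) of stone_case above 0.012 m).
It fails at once if the case was pushed away (distance of stone_case from where it was at the start of the episode above 0.03 m).
It fails at once if the stone was lifted in the case (z of stone in the frame of stone_case above 0.02 m).
It fails at once if the lid was forced (over 25 N) (contact force between the fingers and case_lid above 25 N).
It fails at once if the tin, block, pen or brush was moved or picked up (distance of any of wax_tin, offcut, pen, brush from where it was at the start of the episode above 0.02 m).
It also fails if it takes over 38 s, if anything falls off the work surface, if the arm or the gripper's body presses on something with over 40 N, if the wrist force passes 120 N, or if a joint passes its speed limit or range.

## Robot

A 6-joint arm with a two-finger parallel gripper is mounted at the origin on a cart in front of the work surface, level with it; the furniture and walls round the work are solid. World frame = base frame: x ahead of the robot, y to its left, z up, the work surface at z = 0. Lengths are in m, angles in rad, forces in N, time in s.
With the tool pointing down it reaches from about 0.3 to 0.85 m from the base axis. Payload 5.4 kg.
Tool frame: the origin (TCP) lies at the very end of the fingers, on their centre line; the grasp point (between the pads) lies 19 mm behind it (env.grasp_offset is the distance from the TCP to the grasp point, in m); z points along the fingers, y is the line along which they close (so a half turn about z gives the same grasp; the last joint's range is limited). The gripper opens to 85 mm and grips with 20 to 120 N. Pads are 22 mm wide; open, the fingers measure 114 mm over their backs; the gripper's body (76 mm by 85 mm) begins 54 mm behind the grasp point. The pads swing forward as they close: fully open they stand 13 mm farther back than shut.
Start: joints at [-1.454, 0.158, 1.597, -0, 1.386, -0.21], TCP at [0.185, -0.545, 0.231] pointing down, gripper open.
Joint ranges: [-2.91, 2.91], [-0.94, 2.29], [0.18, 2.7], [-1.29, 4.43], [0.17, 2.64], [-3, 3]. Speed limits (rad/s): [2.57, 2.57, 3.14, 3.14, 3.14, 3.14].

## Interface

Orientations are given as a rotation vector (axis times angle).
In Python, from bench import env gives the robot as it stands.
- The arm moves only by the tool step_arm, never from a script. Its argument "deltas" is a list that holds one entry, the list of rows, each a list of 4 numbers: the shift along the world's x, y, z in cm, then the turn about the world's z in rad. A call has 1 to 20 rows; each row shifts and turns the commanded pose from where the row before left it; what a row does not reach is not made up. A row lasts 1/10 s, in which the tool goes at most 50 mm and 8.59 degrees, less where a joint would pass 70% of its speed; a pose out of reach is approached as far as the arm can. A call with a gripper value outside its range is refused whole. "gripper" is the opening, from 0 (shut) to 1 (fully open), set as the call begins (left out, the last holds). The fingers move at their own pace and stop on an object; the grip force is fixed at half the most. Time passes only in rows, so rows that do not move let the fingers close. It gives the time, the measured TCP pose, the force, the opening and the grip force at its end, in the units of the state.
- env.get_obs(): the state, without advancing time (a new reading comes with each control period).
- env.read_camera(name): name is "scene" or "side" or "wrist"; returns (picture, depth): 384x512x3 uint8, red, green, blue; 384x512 float32, m along the optical axis (not along the pixel's ray), 0 where there is no reading.
- env.get_calibration(name): a dict with "K" (3x3 intrinsics, pixels), "camera_from_world" (4x4, takes a point from world to camera coordinates); the wrist camera has in their place "mount" (4x4, takes a point from camera to tool coordinates, whose origin is the TCP and whose axes are the flange's). Camera axes: x right, y up, looking along -z (the intrinsics and any distortion apply to the point x, -y, -z); pixel columns grow to the right and rows downward; lengths in m; the calibration is good to about 2 mm. A picture is of the moment at which its call begins: read the wrist's pose just before it. get_calibration takes no time and is no camera call.
- env.job_done(): hands the job in; it is judged then, once.
The state is a dict: "time_s": time; "joint_positions": joint angles; "joint_vel": joint speeds; "joint_torque": joint torques, N m; "tool_pos": TCP position; "eef_rot": TCP orientation; "wrist_force": force on the tool from outside, world axes, zero at the start; "moment": the same for the moment, N m; "width": opening from 0.0 (shut) to 1.0 (fully open); "grasp_force": force on a finger pad.
Only numpy, scipy, OpenCV 4.12 (cv2) and the standard library are available. Lean on these libraries where they do the work, as an engineer would, in place of code of your own. Each camera call takes 0.05 s, during which the arm holds its last target. There are 200 camera calls.

## Working session

There is one attempt and no reset: what is moved stays moved. The work goes in short steps, Python scripts to look and compute and a tool call to move; the robot and the scene stay as the last step left them, time stands still between calls to the robot, and variables do not carry over. Pictures are saved under pics/ and viewed, at most 10 in all, crops included, and the job is handed in when it is done.

Besides the shell and the picture viewer there is one more tool, called as name([rows], argument=value, ...), one row to a line, values as JSON. step_arm: Moves the arm, as the interface text tells. Its arguments: {"type":"object","properties":{"deltas":{"type":"array"},"gripper":{"type":"number"}},"required":["deltas"]}

```bash
mkdir -p pics; cat > h.py <<'E'
import numpy as np, cv2
from bench import env
def cloud(n):
    """returns rgb, world points (H,W,3), valid"""
    im,d=env.read_camera(n); c=env.get_calibration(n); K=np.array(c['K'])
    v,u=np.mgrid[:d.shape[0],:d.shape[1]]
    P=np.stack([(u-K[0,2])/K[0,0]*d,-(v-K[1,2])/K[1,1]*d,-d],-1)
    T=np.linalg.inv(c['camera_from_world'])
    return im,P@T[:3,:3].T+T[:3,3],d>0
def save(im,n): cv2.imwrite('pics/'+n,cv2.cvtColor(im,cv2.COLOR_RGB2BGR))
E
python3 - <<'E'
from h import *
print(env.get_obs())
print({k:np.round(v,3).tolist() if not isinstance(v,str) else v for k,v in env.get_calibration('scene').items()})
a=[]
for n in('scene','side'):
    im,P,ok=cloud(n); np.savez(n+'.npz',im=im,P=P,ok=ok); save(im,n+'0.png')
    hsv=cv2.cvtColor(im,cv2.COLOR_RGB2HSV)
    for nm,lo,hi in(('red',(0,130,60),(8,255,255)),('blue',(98,90,40),(125,255,255)),('green',(40,80,40),(85,255,255))):
        m=cv2.inRange(hsv,lo,hi)
        if nm=='red': m|=cv2.inRange(hsv,(172,130,60),(180,255,255))
        k,l,s,c=cv2.connectedComponentsWithStats(m)
        for i in range(1,k):
            if s[i,4]>40:
                q=P[(l==i)&ok]; print(n,nm,s[i].tolist(),np.round(np.median(q,0),3) if len(q) else None)
E
```

```text
{'time_s': 0.0, 'joint_positions': array([-1.45408676e+00,  1.59066307e-01,  1.59823661e+00,  3.05157446e-05,
        1.38620108e+00, -2.10113233e-01]), 'joint_vel': array([-5.54786419e-04,  7.16994283e-04, -9.95285334e-05,  6.32410999e-04,
       -1.28627764e-03,  7.64678564e-04]), 'joint_torque': array([-1.06944615e-03, -3.96002662e+01, -3.31427121e+01, -3.68132150e-04,
        8.54255370e-03,  8.93592357e-06]), 'tool_pos': array([ 0.18450562, -0.54395986,  0.23030502]), 'eef_rot': array([-3.09785948e+00, -5.10771214e-01, -1.87109522e-04]), 'wrist_force': array([-0.39385464, -0.07702273,  0.03493395]), 'moment': array([ 0.03090751, -0.04902467, -0.02387153]), 'grasp_force': 0.0, 'width': 1.0005407215390587}
{'K': [[370.696, 0.0, 250.569], [0.0, 370.696, 192.537], [0.0, 0.0, 1.0]], 'camera_from_world': [[-0.879, -0.477, 0.007, 0.514], [0.333, -0.604, 0.724, -0.254], [-0.341, 0.639, 0.689, -0.73], [0.0, 0.0, 0.0, 1.0]]}
scene red [433, 65, 14, 10, 52] [ 0.29  -1.058  0.02 ]
scene red [278, 214, 21, 17, 265] [ 0.485 -0.003  0.028]
scene blue [231, 186, 50, 67, 2769] [0.551 0.039 0.042]
scene blue [254, 262, 34, 32, 500] [0.451 0.159 0.024]
scene green [213, 310, 64, 17, 229] [0.467 0.246 0.007]
side red [210, 13, 131, 140, 16373] [ 0.972  1.323 -0.011]
side red [207, 194, 23, 17, 196] [ 0.49  -0.004  0.029]
side blue [29, 42, 10, 5, 48] [-0.082  1.18   0.223]
side blue [186, 174, 98, 41, 1781] [0.55  0.022 0.042]
```

```bash
python3 - <<'E'
from h import *
for n in('scene','side'):
    z=np.load(n+'.npz'); im,P,ok=z['im'],z['P'],z['ok']; hsv=cv2.cvtColor(im,cv2.COLOR_RGB2HSV)
    near=ok&(abs(P[...,0]-.52)<.12)&(abs(P[...,1]-.01)<.125)
    b=(cv2.inRange(hsv,(98,90,40),(125,255,255))>0)&near&(abs(P[...,2]-.04)<.008)
    r=((cv2.inRange(hsv,(0,130,60),(8,255,255))|cv2.inRange(hsv,(172,130,60),(180,255,255)))>0)&near
    c,s,a=cv2.minAreaRect((P[b][:,:2]*1000).astype(np.float32)); print(n,'lid',c,s,a)
    q=P[r]; print('red z pct',np.percentile(q[:,2],[2,25,50,75,98]).round(4))
    f=q[(q[:,2]<.034)&(q[:,2]>.024)]; print('tab top',f.mean(0).round(4),cv2.minAreaRect((f[:,:2]*1000).astype(np.float32)))
a=np.hstack([cv2.resize(np.load(n+'.npz')['im'][100:400],(400,234)) for n in('scene','side')])
save(a,'both.png')
E
```

```text
scene lid (557.4926147460938, 26.317901611328125) (105.74779510498047, 202.37051391601562) 22.263689041137695
red z pct [-0.002   0.0265  0.028   0.0297  0.0466]
tab top [ 0.4826 -0.0031  0.028 ] ((484.47259521484375, -4.0201416015625), (39.40092086791992, 37.51405334472656), 18.599651336669922)
side lid (557.113525390625, 23.540313720703125) (105.61849975585938, 201.8218536376953) 21.93546485900879
red z pct [0.0001 0.0274 0.0287 0.0314 0.0465]
tab top [ 0.485  -0.0075  0.0283] ((484.8700866699219, -5.72247314453125), (40.74277877807617, 38.36623764038086), 27.588136672973633)
```

View pics/scene0.png

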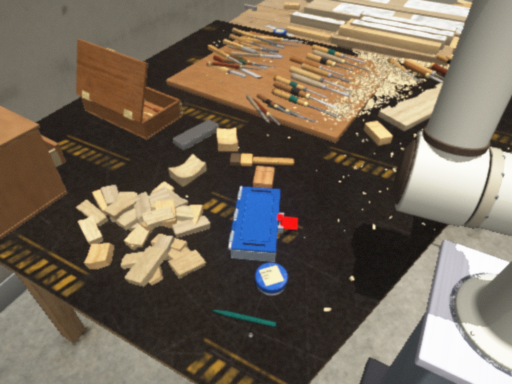

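View pics/side0.png

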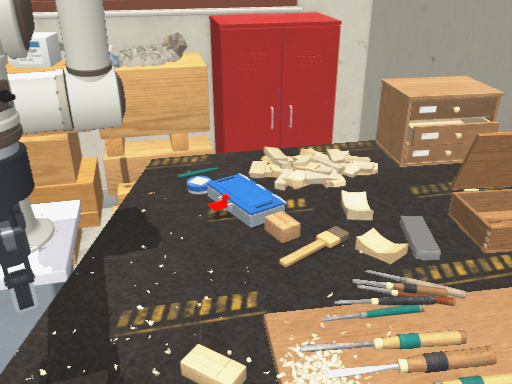

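The scene view shows the lid at about (258,222), the red tab at (289,223), the tin at (270,277), the pen at (245,318), the offcut at (263,177) and the brush at (262,160). The side view agrees. That puts the case origin at about (0.557, 0.025) with a yaw of about 22°. I'll press at case x ≈ -87 mm, with the fingers shut.

step_arm([
  [[1.46, 2.68, 0, 0.003], [1.46, 2.68, 0, 0.003], [1.46, 2.68, 0, 0.003], [1.46, 2.68, 0, 0.003], [1.46, 2.68, 0, 0.003], [1.46, 2.68, 0, 0.003], [1.46, 2.68, 0, 0.003], [1.46, 2.68, 0, 0.003], [1.46, 2.68, 0, 0.003], [1.46, 2.68, 0, 0.003], [1.46, 2.68, 0, 0.003], [1.46, 2.68, 0, 0.003], [1.46, 2.68, 0, 0.003], [1.46, 2.68, 0, 0.003], [1.46, 2.68, 0, 0.003], [1.46, 2.68, 0, 0.003], [1.46, 2.68, 0, 0.003], [1.46, 2.68, 0, 0.003], [1.46, 2.68, 0, 0.003], [1.46, 2.68, 0, 0.003]],
], gripper=0)

```text
time_s: 2.1
tool_pos: [0.4767, -0.0072, 0.2309]
eef_rot: [-3.083, -0.604, 0.001]
wrist_force: [0.9, 0.0, 0.5]
width: 0.002
grasp_force: 0.0
```

step_arm([
  [[0, 0, -2.5, 0], [0, 0, -2.5, 0], [0, 0, -2.5, 0], [0, 0, -2.5, 0], [0, 0, -2.5, 0], [0, 0, -2.0, 0], [0, 0, -1.5, 0], [0, 0, -1.0, 0], [0, 0, 0, 0], [0, 0, 0, 0]],
])

```text
time_s: 3.1
tool_pos: [0.4768, -0.0086, 0.0617]
eef_rot: [3.083, 0.604, 0.001]
wrist_force: [0.1, 0.4, -0.8]
width: -0.001
grasp_force: 0.0
```

```bash
python3 - <<'E'
from h import *
o=env.get_obs(); print(o['tool_pos'],o['wrist_force'])
a=[]
for n in('scene','side'):
    im,P,ok=cloud(n); y,x=(150,200) if n=='scene' else (130,140)
    a.append(cv2.resize(im[y:y+130,x:x+130],(390,390),interpolation=cv2.INTER_CUBIC))
save(np.hstack(a),'above.png')
E
```

```text
[ 0.47680003 -0.00861784  0.06165667] [ 0.12496561  0.37594336 -0.82358568]
```

View pics/above.png

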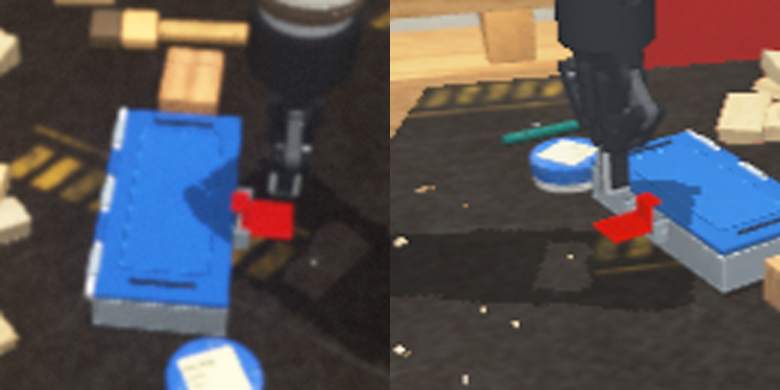

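The shut fingers hang over the red tab, with the tip at (285,188) and the tab at (270,218) in the left crop. The hook and lid are clear, so I'll press now.

step_arm([
  [[0, 0, -1.0, 0], [0, 0, -1.0, 0], [0, 0, -0.6, 0], [0, 0, -0.4, 0], [0, 0, -0.2, 0], [0, 0, -0.2, 0], [0, 0, -0.2, 0], [0, 0, -0.2, 0], [0, 0, 0, 0]],
])

```text
time_s: 4.1
tool_pos: [0.4764, -0.0085, 0.0233]
eef_rot: [-3.083, -0.604, 0.001]
wrist_force: [-3.2, -0.1, 4.6]
width: -0.003
grasp_force: 2.5
```

step_arm([
  [[0, 0, -0.1, 0], [0, 0, -0.1, 0], [0, 0, -0.1, 0], [0, 0, 0, 0], [0, 0, 0, 0], [0, 0, 0, 0]],
])

```text
time_s: 4.7
tool_pos: [0.4768, -0.0084, 0.0205]
eef_rot: [-3.083, -0.604, -0.001]
wrist_force: [-3.1, 1.9, 4.9]
width: -0.001
grasp_force: 3.0
```

```bash
cat > look.py <<'E'
from h import *
import sys
im,P,ok=cloud('scene'); s=env.read_camera('side')[0]
hsv=cv2.cvtColor(im,cv2.COLOR_RGB2HSV)
b=(cv2.inRange(hsv,(98,90,30),(125,255,255))>0)&ok&(abs(P[...,0]-.56)<.16)&(abs(P[...,1]-.03)<.12)
print('lid z pct',np.percentile(P[b][:,2],[5,50,95]).round(3))
o=env.get_obs(); print(o['tool_pos'].round(4),o['wrist_force'].round(1))
save(np.hstack([cv2.resize(i[y:y+150,x:x+150],(390,390)) for i,y,x in((im,140,190),(s,110,130))]),sys.argv[1])
E
python3 look.py p1.png
```

```text
lid z pct [0.024 0.082 0.119]
[ 0.4768 -0.0084  0.0205] [-3.1  2.2  4.6]
```

The lid has sprung ajar, with its edge at about 0.12 m. I'll lift the hand straight up off the tab.

step_arm([
  [[0, 0, 0.5, 0], [0, 0, 1.0, 0], [0, 0, 1.5, 0], [0, 0, 1.5, 0], [0, 0, 1.5, 0], [0, 0, 1.0, 0], [0, 0, 0.7, 0], [0, 0, 0.3, 0], [0, 0, 0, 0], [0, 0, 0, 0]],
])

```text
time_s: 5.8
tool_pos: [0.4761, -0.0085, 0.0997]
eef_rot: [-3.083, -0.604, 0.001]
wrist_force: [-0.3, -0.1, 0.7]
width: 0.002
grasp_force: 0.0
```

```bash
python3 look.py p2.png
```

```text
lid z pct [0.023 0.082 0.119]
[ 0.4761 -0.0084  0.0996] [ 0.6 -0.5  0.1]
```

View pics/p2.png

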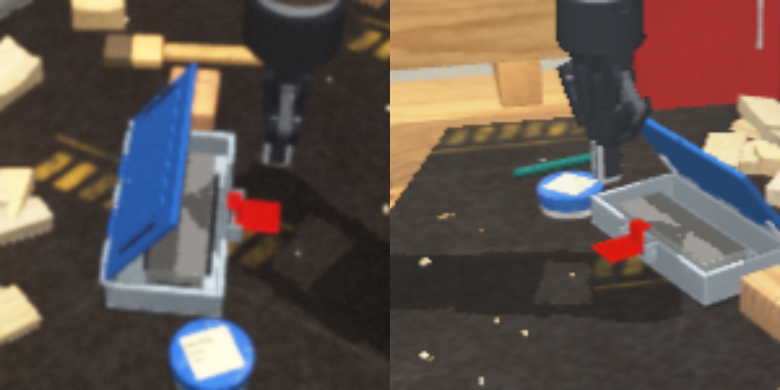

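The lid stands ajar at (155,170) in the left crop. The tab is back up at (255,213), and the stone lies in place. Next I'll push along the case's x axis with the tip at z ≈ 0.10, below the lid's edge.

step_arm([
  [[1.16, 0.47, 0, 0], [1.16, 0.47, 0, 0], [1.16, 0.47, 0, 0], [1.16, 0.47, 0, 0], [0.46, 0.19, 0, 0], [0.46, 0.19, 0, 0], [0.46, 0.19, 0, 0], [0.46, 0.19, 0, 0], [0.46, 0.19, 0, 0], [0.46, 0.19, 0, 0], [0.46, 0.19, 0, 0], [0.46, 0.19, 0, 0], [0.46, 0.19, 0, 0]],
])

```text
time_s: 7.2
tool_pos: [0.5648, 0.0275, 0.1003]
eef_rot: [3.083, 0.604, 0.0]
wrist_force: [0.2, -0.7, -0.1]
width: 0.002
grasp_force: 0.2
```

step_arm([
  [[0.46, 0.19, 0, 0], [0.46, 0.19, 0, 0], [0.46, 0.19, 0, 0], [0.46, 0.19, 0, 0], [0.46, 0.19, 0, 0], [0.46, 0.19, 0, 0]],
])

```text
time_s: 7.8
tool_pos: [0.5923, 0.0389, 0.1003]
eef_rot: [3.083, 0.604, -0.0]
wrist_force: [-0.7, 0.1, -0.0]
width: -0.0
grasp_force: 0.2
```

```bash
python3 look.py p3.png
```

```text
lid z pct [-0.     0.072  0.138]
[0.5926 0.039  0.1004] [-0.2 -0.1 -0.4]
```

View pics/p3.png

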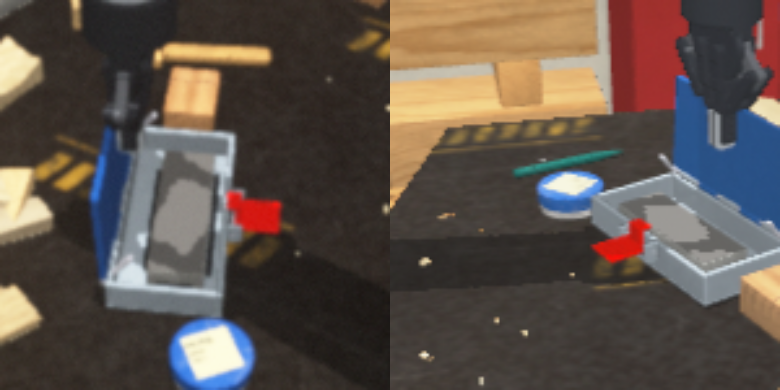

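The lid is about upright at (105,215) in the left crop, with the finger against its inner face. I'll push 2 cm further in small rows.

step_arm([
  [[0.37, 0.15, 0, 0], [0.37, 0.15, 0, 0], [0.37, 0.15, 0, 0], [0.37, 0.15, 0, 0], [0.37, 0.15, 0, 0], [0, 0, 0, 0], [0, 0, 0, 0], [0, 0, 0, 0]],
])

```text
time_s: 8.7
tool_pos: [0.6103, 0.0462, 0.1002]
eef_rot: [-3.083, -0.604, 0.0]
wrist_force: [0.4, -0.1, -0.3]
width: -0.004
grasp_force: 0.0
```

step_arm([
  [[-0.93, -0.38, 0, 0], [-1.85, -0.75, 0, 0], [-1.85, -0.75, 0.5, 0], [-1.85, -0.75, 1.0, 0], [-1.85, -0.75, 1.0, 0], [-1.85, -0.75, 1.0, 0], [-1.85, -0.75, 1.0, 0], [-0.9, -0.4, 1.0, 0], [0, 0, 0, 0], [0, 0, 0, 0]],
])

```text
time_s: 9.7
tool_pos: [0.4811, -0.0066, 0.1553]
eef_rot: [3.083, 0.603, 0.001]
wrist_force: [-0.2, 0.0, 0.0]
width: -0.0
grasp_force: 0.0
```

```bash
cat >> look.py <<'E'
k=b&(P[...,2]>.06)&(P[...,2]<.15); q=P[k]-[.557,.025,0]
xc=q[:,0]*.927+q[:,1]*.375; f=np.polyfit(q[:,2]-.0375,xc-.051,1); print('lid angle',np.pi/2+np.arctan(f[0]),len(q))
E
python3 look.py p4.png
```

```text
lid z pct [0.024 0.087 0.132]
[ 0.4811 -0.0064  0.1547] [ 0.4 -0.2 -0.7]
lid angle 1.938400339945613 1314
```

View pics/p4.png

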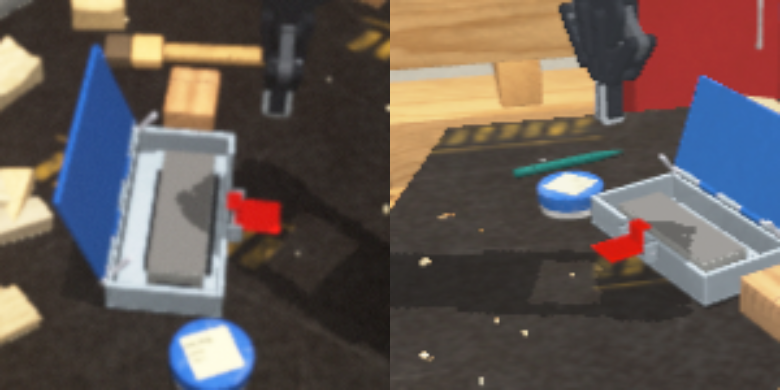

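The lid leans back on its stop at (95,165) in the left crop, with a measured angle of about 1.93 rad. The tab is back up at (255,213), the stone is in the case, and the hand is clear, so I'll hand the job in.

```bash
python3 -c "
from bench import env
print(env.job_done())"
```

```text
the job is handed in; nothing more can be done
None
```

The job is handed in: the tab was pressed, the lid sprang ajar and was pushed fully open, measuring about 1.93 rad on its stop with the hand clear; no verdict came back.

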